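# Unbolt the microscope optics case

## Robot

A 6-joint arm with a two-finger parallel gripper is mounted at the origin on the work surface. World frame = base frame: x ahead of the robot, y to its left, z up, the work surface at z = 0. Lengths are in m, angles in rad, forces in N, time in s.
With the tool pointing down it reaches from about 0.35 to 0.775 m from the base axis. Payload 5.5 kg.
Tool frame: the origin (TCP) lies midway between the tips of the shut fingers; the grasp point (between the pads) lies 19 mm behind it (env.tcp_to_grasp is the distance from the TCP to the grasp point, in m); z points along the fingers, y is the direction in which the jaws open and shut (so a half turn about z gives the same grasp; the last joint's range is limited). The gripper opens to 85 mm and grips with 20 to 120 N. Pads are 22 mm wide; open, the fingers measure 114 mm over their backs; the gripper's body (76 mm by 85 mm) begins 54 mm behind the grasp point. The pads swing forward as they close: fully open they stand 13 mm farther back than shut.
Start: joints at [-1.44, 0.313, 0.046, 1.304, 0, 1.431], TCP at [0.154, -0.554, 0.231] pointing down, gripper open.
Joint ranges: [-2.76, 2.76], [-0.86, 1.69], [-1.03, 1.26], [-2.2, 2.34], [-1.47, 1.5], [-3.14, 3.14]. Speed limits (rad/s): [2.57, 2.57, 3.14, 3.14, 3.14, 3.14].

## Interface

Orientations are given as a unit quaternion [w, x, y, z].
In Python, from workcell import get_state, viewer, hand_in, finder, env gives the robot as it stands.
- The arm moves only by the tool arm_command, never from a script. Its argument "motion" is a list of rows, each an object of numbers: "x", "y", "z": the shift along the tool's x, y, z in mm; "rx", "ry", "rz": the turn, a rotation vector about the tool's x, y, z in degrees; "hand": the closure, from -1 (fully open) to 1 (shut). A call has 1 to 10 rows; each row is the pose to reach, as a shift and turn from the pose commanded when the call began, along the tool's axes at that moment; what a row does not reach only later rows make up. A row lasts 1/8 s, in which the tool goes at most 62.5 mm and 10.7 degrees, less where a joint would pass 70% of its speed; a pose out of reach is approached as far as the arm can. A call with a gripper value outside its range is refused whole. The fingers move at their own pace and stop on an object; "force" is the grip in N (left out, the last holds). Time passes only in rows, so rows that repeat a pose let the fingers close. It gives the time, the measured TCP pose, the force and the opening at its end, in the units of the state.
- get_state(): the state, without advancing time (a new reading comes with each control period).
- viewer.read_camera(name): name is "scene" or "top" or "wrist"; returns a dict with "image" (480x640x3 uint8, red, green, blue), "z_map" (480x640 float32, m along the optical axis (not along the pixel's ray), 0 where there is no reading), "intrinsics" (3x3 intrinsics, pixels), "rvec" (rotation vector, rad) and "tvec" (3), from world to camera coordinates, as OpenCV has them. Camera axes: x right, y down, z forward; pixel columns grow to the right and rows downward; lengths in m; the calibration is good to about 2 mm. The wrist camera is an equidistant fisheye: a pixel r from the principal point sees the ray r / f radians off the axis. A picture is of the moment at which its call begins.
- hand_in(): hands the job in, once; it reports no verdict.
Trained networks look in a picture, given as the dict that the camera call returned (one of the last four; its "shot" number tells which), for a name from the list of things; names that differ only in an ending like _2 or _b are one class to them, and where a whole thing is asked for, a point or a joint stands for the part that bears it (a point fixed in the world has none). Each returns a list of dicts, best first, with "score" (0 to 1); they miss things now and then, are a little off and sometimes report something else, mostly with a low value. They report only what shows in the picture. A call takes as long as a camera call.
- finder.find_in(picture, query): "at" ([column, row] in pixels, amid what is visible of it).
- finder.masks_of(picture, query): "region" (480x640 bool, what is visible of it) and "at" ([column, row] in pixels, amid what is visible of it).
The state is a dict: "clock": time; "joint_pos": joint angles; "qvel": joint speeds; "tau": joint torques, N m; "tcp_pos": TCP position; "orientation": TCP orientation; "wrist_force": force on the tool from outside, world axes, zero at the start; "ft_torque": the same for the moment, N m; "finger_gap": finger opening in m.
Only numpy, scipy, OpenCV 4.12 (cv2) and the standard library are available. Lean on these libraries where they do the work, as an engineer would, in place of code of your own. Each camera call takes 0.05 s, during which the arm holds its last target.

## Task

Unbolt the grey optics case so that it can be opened: press the red spring catch right down with one fingertip and, while you keep it down, push the bolt by its black knob all the way back out of its keeper with the other fingertip. Then let the catch spring up again so that it locks the bolt in the drawn position, and take the hand away. Nothing is to be gripped or lifted: leave the lid shut and the optics around the case where they stand.

Things in the scene. Friction and masses are not known exactly. Their poses are not given: they have to be found in the camera images.
- case: Grey flat case with aluminium edges, fixed to the bench: 260 mm deep (its x) by 280 wide (y) by 90 high; origin at the centre of its underside, z up. Its level top (90 mm) is a fixed strip, 45 mm wide, along the -x edge, which carries the keeper, and the lid, hinged at the +x edge, which carries bolt and catch. A carrying handle on the -x side wall reaches to x = -153 mm
- keeper (a point): Middle of the top of the steel keeper on the fixed strip, at case x = -102, y = -29 mm: a low bridge 20 by 40 mm, 14 mm high above the case's top, into which the locked bolt's bar reaches. Axes as the case's
- knob_top (a point): Centre of the top of the bolt's black upright knob, a cylinder 17 mm in diameter, from 10 to 42 mm above the lid; locked it is at case x = -30, y = -30 mm. Axes as the case's. To draw the bolt the knob is pushed along the case's +x, away from the keeper. The bar, straps and housing are under 14 mm above the lid: fingertips 17 mm above it pass over them
- plate_top (a point): Centre of the top of the catch: a red ribbed level thumb plate 84 mm long (case x) by 30 mm wide (case y), at case x = -8, y = +25 mm, beside the bolt; its middle line is 55 mm from the bolt's. Its top is 26 mm above the lid when free, 17 mm when pressed to the stop. Moves straight down wherever pressed; a fingertip can slide along it while holding it down. Axes as the case's
- catch (a joint): How far the catch is pressed, m: 0 up, 0.009 at its stop. Its spring takes 2 N to start and 5 N at the stop and lifts it when let go. Its nose stands in a notch of the bolt's bar and blocks the bolt but for 1.5 mm of play; it clears the bar when pressed more than 6 mm. A second notch takes the nose when the bolt is drawn
- bolt (a joint): Draw of the bolt, m: 0 to 0.001 locked, 0.033 fully drawn at its stop, the bar clear of the keeper. The second notch takes the catch's nose from 0.0305 to 0.033. It slides along the case's +x with about 3 N of friction and stays where it is left
- lid (a joint): Opening angle of the lid, rad: 0 shut. It weighs about 1 kg and lies shut by its weight; the locked bolt also holds it
- objective: Microscope objective standing loose on the bench beside the case: metal with a yellow ring, 29 mm diameter, 46 mm high; origin at the centre of its underside. To be left alone
- eyepiece: Eyepiece standing loose on the bench beside the case: black over metal, 37 mm diameter, 60 mm high; origin at the centre of its underside. To be left alone
- fluid: Amber bottle of lens cleaner with a white cap, loose on the bench beside the case, 42 mm diameter, 85 mm high; origin at the centre of its underside. To be left alone

How it is judged:
By the outcome, as a careful person would: the job done as asked, in the order asked, and still so for the second after the job is handed in, with the robot touching nothing.
It also fails if it takes over 38 s, if anything falls off the work surface, if the arm or the gripper's body presses on something with over 40 N, if the wrist force passes 120 N, or if a joint passes its speed limit or range.

## Working session

There is one attempt and no reset: what is moved stays moved. The work goes in short steps, Python scripts to look and compute and a tool call to move; the robot and the scene stay as the last step left them, time stands still between calls to the robot, and variables do not carry over. Pictures are saved under pics/ and viewed, and the job is handed in when it is done.

Besides the shell and the picture viewer there is one more tool, called after "Emit:" in YAML: its name, and indented under it one key for each argument. arm_command: Moves the arm, as the interface text tells. Its arguments: {"type":"object","properties":{"motion":{"type":"array","items":{"type":"object","properties":{"x":{"type":"number"},"y":{"type":"number"},"z":{"type":"number"},"rx":{"type":"number"},"ry":{"type":"number"},"rz":{"type":"number"},"hand":{"type":"number"}}}},"force":{"type":"number"}},"required":["motion"]}

```bash
ls; mkdir -p pics
cat > h.py <<'E'
import numpy as np,cv2
from workcell import get_state, viewer, hand_in, finder, env
def snap(n,f):
    p=viewer.read_camera(n); cv2.imwrite('pics/'+f,p['image'][:,:,::-1]); return p
def world(p,uv,z=None):
    K=p['intrinsics'];R,_=cv2.Rodrigues(np.array(p['rvec'],float));t=np.array(p['tvec'],float).ravel()
    u,v=uv; d=np.array([(u-K[0][2])/K[0][0],(v-K[1][2])/K[1][1],1.])
    if z is None:
        dd=p['z_map'][int(round(v)),int(round(u))]; return R.T@(d*dd-t)
    c=-R.T@t; r=R.T@d; return c+r*(z-c[2])/r[2]
E
python3 - <<'E'
from h import *
print({k:np.round(v,3) for k,v in get_state().items()})
for n in ['scene','top']:
    p=snap(n,n+'1.png')
    for q in ['case','keeper','knob_top','plate_top','objective','eyepiece','fluid']:
        r=finder.find_in(p,q)
        for a in r[:2]: print(n,q,round(a['score'],2),np.round(a['at']),np.round(world(p,a['at']),3))
E
```

```text
pics
{'clock': np.float64(0.0), 'joint_pos': array([-1.44 ,  0.314,  0.045,  1.304,  0.   ,  1.431]), 'qvel': array([-0.001, -0.001, -0.   ,  0.001,  0.001,  0.   ]), 'tau': array([ 0.0000e+00, -4.8063e+01,  2.9853e+01,  1.9000e-02, -0.0000e+00,
       -0.0000e+00]), 'tcp_pos': array([ 0.154, -0.554,  0.23 ]), 'orientation': array([-0.001,  0.991,  0.135,  0.   ]), 'wrist_force': array([-0.278,  0.185,  0.215]), 'ft_torque': array([0.015, 0.034, 0.02 ]), 'finger_gap': np.float64(0.085)}
scene case 0.73 [342. 260.] [0.64  0.112 0.102]
scene keeper 0.65 [346. 264.] [0.638 0.117 0.094]
scene knob_top 0.73 [348. 220.] [0.56  0.07  0.107]
scene plate_top 0.61 [354. 240.] [0.604 0.11  0.118]
scene objective 0.75 [422. 338.] [0.656 0.272 0.038]
scene objective 0.56 [357. 239.] [0.599 0.113 0.116]
scene fluid 0.9 [381. 348.] [0.718 0.233 0.056]
scene fluid 0.62 [356. 240.] [0.601 0.113 0.117]
top case 0.83 [316. 259.] [0.581 0.089 0.099]
top keeper 0.68 [315. 260.] [0.579 0.09  0.103]
top knob_top 0.58 [327. 279.] [0.548 0.07  0.133]
top plate_top 0.94 [302. 256.] [0.584 0.11  0.119]
top objective 0.63 [211. 229.] [0.636 0.266 0.044]
top eyepiece 0.83 [419. 301.] [ 0.522 -0.079  0.06 ]
top fluid 0.76 [234. 196.] [0.687 0.227 0.067]
```

View pics/top1.png

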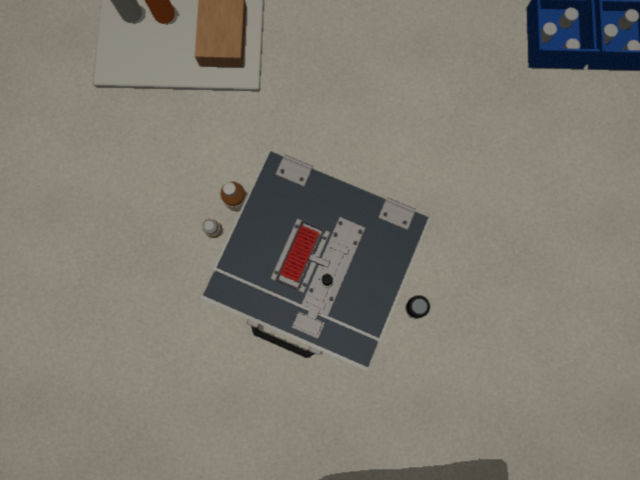

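View pics/scene1.png

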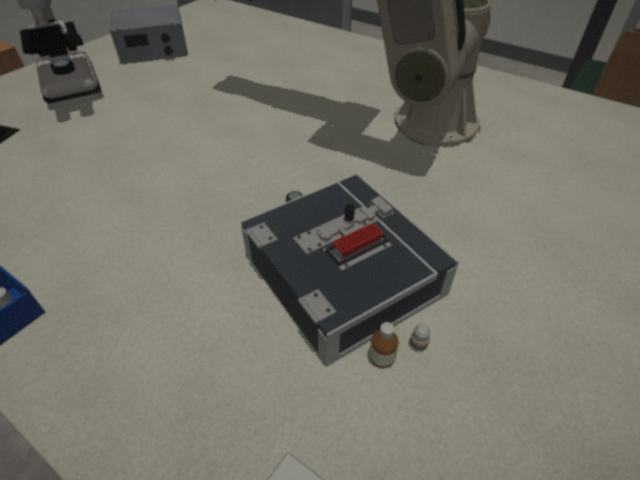

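```bash
cat >> h.py <<'E'
def case_pts(p):
    # red plate & case by masks
    img=p['image'].astype(int)
    red=((img[...,0]>110)&(img[...,1]<60)&(img[...,2]<60)).astype(np.uint8)
    n,l,s,c=cv2.connectedComponentsWithStats(red); return n,l,s,c
E
python3 - <<'E'
from h import *
p=snap('top','top2.png')
cor=[world(p,c,0.09)[:2] for c in [(271,152),(428,217),(369,366),(204,294)]]
for a,b in zip(cor,cor[1:]+cor[:1]): print('edge',np.linalg.norm(b-a),np.degrees(np.arctan2(*(b-a)[::-1])))
ctr=np.mean(cor,0);print('ctr',ctr)
m=finder.masks_of(p,'case')[0]['region'].astype(np.uint8)
print('case area',m.sum())
n,l,s,c=case_pts(p); i=1+np.argmax(s[1:,4]); print(s[i],c[i])
pl=world(p,c[i],0.116);print('plate',pl, world(p,c[i]))
r=cv2.minAreaRect(np.argwhere(l==i)[:,::-1].astype(np.float32));print(r)
bx=[world(p,q,.116)[:2] for q in cv2.boxPoints(r)]
for a,b in zip(bx,bx[1:]+bx[:1]): print('edge',np.linalg.norm(b-a),np.degrees(np.arctan2(*(b-a)[::-1])))
img=p['image'].astype(int)
print('knob dark'); sub=img[268:292,315:340].sum(2); k=(sub<70); v=np.argwhere(k); print(len(v), v.mean(0)[::-1]+[315,268])
kn=world(p,v.mean(0)[::-1]+[315,268],0.132);print(kn)
print('depth near knob',np.round(p['z_map'][274:286:2,322:334:2],3))
print('keeper',world(p,(308,324),.104))
for yaw in np.radians([-22,-23,-24,-25]):
    R=np.array([[np.cos(yaw),-np.sin(yaw)],[np.sin(yaw),np.cos(yaw)]])
    print(np.degrees(yaw),'knob',ctr+R@[-.03,-.03],'plate',ctr+R@[-.008,.025],'keeper',ctr+R@[-.102,-.029])
c=cv2.resize(p['image'][140:380,190:450,::-1],None,fx=3,fy=3,interpolation=cv2.INTER_NEAREST)[:600]; cv2.imwrite('pics/crop2.png',cv2.resize(p['image'][140:375,195:435,::-1],(612,600)))
E
```

```text
edge 0.2749846230445036 -111.6288680714503
edge 0.25273943408988014 158.77840133096032
edge 0.27926874962167336 68.13588787183276
edge 0.25159871026722097 -22.194839370224127
ctr [0.58899687 0.08543752]
case area 30120
[281 226  38  55 734] [298.9346049  253.88555858]
plate [0.58715925 0.11438456 0.116     ] [0.58751008 0.11451094 0.1134258 ]
((299.3534240722656, 253.15904235839844), (18.648794174194336, 53.4385986328125), 24.22774314880371)
edge 0.08267129949347937 -22.071210224334482
edge 0.029015843283088726 -113.07926470027756
edge 0.08251330957449625 157.64431492528254
edge 0.028603833176073613 67.22475402567379
knob dark
12 [327.25       282.08333333]
[0.54338237 0.06974913 0.132     ]
depth near knob [[0.937 0.904 0.906 0.908 0.905 0.937]
 [0.937 0.904 0.907 0.904 0.903 0.91 ]
 [0.905 0.904 0.902 0.908 0.906 0.905]
 [0.904 0.907 0.901 0.905 0.906 0.905]
 [0.934 0.903 0.902 0.903 0.904 0.925]
 [0.934 0.924 0.911 0.907 0.916 0.931]]
keeper [0.48109926 0.09756643 0.104     ]
-22.0 knob [0.54994316 0.0688602 ] plate [0.59094457 0.11161397] keeper [0.48356053 0.09675906]
-23.0 knob [0.54965979 0.06954431] plate [0.59140111 0.11157599] keeper [0.48377418 0.09859746]
-24.000000000000004 knob [0.54938841 0.07023326] plate [0.59185693 0.11153005] keeper [0.48401987 0.10043184]
-25.0 knob [0.54912909 0.07092684] plate [0.59231187 0.11147616] keeper [0.48429755 0.10226166]
```

View pics/crop2.png

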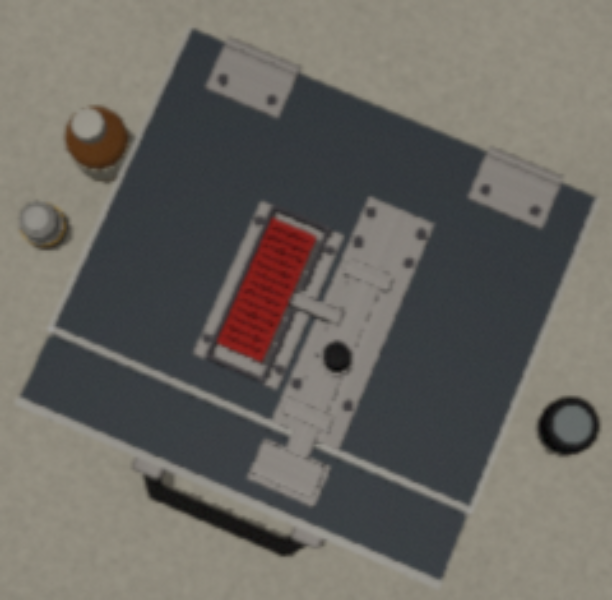

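```bash
cat >> h.py <<'E'
from scipy.spatial.transform import Rotation as Ro
C=np.array([.586,.0865]);YAW=np.radians(-22)
def c2w(x,y): 
    c,s=np.cos(YAW),np.sin(YAW); return C+np.array([c*x-s*y,s*x+c*y])/1000
def w2c(w):
    c,s=np.cos(YAW),np.sin(YAW); d=(np.array(w[:2])-C)*1000; return np.array([c*d[0]+s*d[1],-s*d[0]+c*d[1]])
def togo(xy,z,yawdeg):
    s=get_state();q=s['orientation'];R=Ro.from_quat([q[1],q[2],q[3],q[0]])
    T=Ro.from_euler('z',yawdeg,degrees=True)*Ro.from_euler('x',180,degrees=True)
    d=R.inv().apply(np.array([*xy,z])-s['tcp_pos'])*1000
    return np.round(d,1),np.round((R.inv()*T).as_rotvec(degrees=True),2)
E
python3 - <<'E'
from h import *
print(c2w(-50.7,-2.4),togo(c2w(-50.7,-2.4),.19,148))
E
```

```text
[0.53809272 0.10326731] (array([ 546.1, -530.6,   41.3]), array([ 0.0000e+00,  1.0000e-02, -1.3249e+02]))
```

Emit:
arm_command:
  motion:
    - {"x": 42, "y": -41, "z": 0, "rz": -10, "hand": 0}
    - {"x": 84, "y": -82, "z": 0, "rz": -20, "hand": 0}
    - {"x": 126, "y": -122, "z": 0, "rz": -30, "hand": 0}
    - {"x": 168, "y": -163, "z": 0, "rz": -40, "hand": 0}
    - {"x": 210, "y": -204, "z": 0, "rz": -50, "hand": 0}
    - {"x": 252, "y": -245, "z": 0, "rz": -60, "hand": 0}
    - {"x": 294, "y": -286, "z": 0, "rz": -70, "hand": 0}
    - {"x": 336, "y": -326, "z": 0, "rz": -80, "hand": 0}
    - {"x": 378, "y": -367, "z": 0, "rz": -90, "hand": 0}
    - {"x": 420, "y": -408, "z": 0, "rz": -100, "hand": 0}

```text
invalid input at $.motion[0]: expected keys x, y, z, rx, ry, rz, hand
```

Run:
```python
from h import *
s=get_state();print(s['clock'],s['joint_pos'],s['finger_gap'],s['wrist_force'])
print(togo(c2w(-50.7,-2.4),.19,148))
```

```text
0.9 [-1.43962784e+00  3.13151763e-01  4.61058137e-02  1.30361698e+00
  7.14429189e-06  1.43119787e+00] 0.08555824410371334 [-0.03406036  0.16869251  0.19755265]
(array([ 546.1, -530.6,   41.3]), array([ 0.0000e+00,  1.0000e-02, -1.3249e+02]))
```

Emit:
arm_command:
  motion:
    - {"x": 42, "y": -41, "z": 0, "rx": 0, "ry": 0, "rz": -10, "hand": 0}
    - {"x": 84, "y": -82, "z": 0, "rx": 0, "ry": 0, "rz": -20, "hand": 0}
    - {"x": 126, "y": -122, "z": 0, "rx": 0, "ry": 0, "rz": -30, "hand": 0}
    - {"x": 168, "y": -163, "z": 0, "rx": 0, "ry": 0, "rz": -40, "hand": 0}
    - {"x": 210, "y": -204, "z": 0, "rx": 0, "ry": 0, "rz": -50, "hand": 0}
    - {"x": 252, "y": -245, "z": 0, "rx": 0, "ry": 0, "rz": -60, "hand": 0}
    - {"x": 294, "y": -286, "z": 0, "rx": 0, "ry": 0, "rz": -70, "hand": 0}
    - {"x": 336, "y": -326, "z": 0, "rx": 0, "ry": 0, "rz": -80, "hand": 0}
    - {"x": 378, "y": -367, "z": 0, "rx": 0, "ry": 0, "rz": -90, "hand": 0}
    - {"x": 420, "y": -408, "z": 0, "rx": 0, "ry": 0, "rz": -100, "hand": 0}

```text
clock: 2.15
tcp_pos: [0.4502, -0.0468, 0.2317]
orientation: [0.001, 0.531, 0.847, 0.0]
wrist_force: [1.6, -1.6, 0.9]
finger_gap: 0.043
```

Run:
```python
from h import *
s=get_state();print(s['clock'],s['joint_pos'],s['finger_gap'],s['wrist_force'])
print(togo(c2w(-50.7,-2.4),.19,148))
```

```text
2.15 [-2.81147068e-01  7.55186247e-02 -2.48992516e-01  1.24495866e+00
 -2.65870136e-04  8.38543342e-01] 0.042976677976183535 [ 1.59795798 -1.57620368  0.87937787]
(array([ 96.8, 144.5,  41.7]), array([ 3.000e-02,  7.000e-02, -3.215e+01]))
```

Emit:
arm_command:
  motion:
    - {"x": 24, "y": 36, "z": 0, "rx": 0, "ry": 0, "rz": -8, "hand": 0}
    - {"x": 48, "y": 72, "z": 0, "rx": 0, "ry": 0, "rz": -16, "hand": 0}
    - {"x": 72, "y": 108, "z": 10, "rx": 0, "ry": 0, "rz": -24, "hand": 0}
    - {"x": 95, "y": 140, "z": 30, "rx": 0, "ry": 0, "rz": -32, "hand": 0}
    - {"x": 95, "y": 140, "z": 41, "rx": 0, "ry": 0, "rz": -32, "hand": 0}
    - {"x": 95, "y": 140, "z": 41, "rx": 0, "ry": 0, "rz": -32, "hand": 0}

```text
clock: 2.9
tcp_pos: [0.5336, 0.0972, 0.1892]
orientation: [-0.001, 0.28, 0.96, -0.001]
wrist_force: [0.8, 0.2, -0.2]
finger_gap: 0.0427
```

Run:
```python
from h import *
s=get_state();print(s['clock'],s['joint_pos'],s['finger_gap'],s['wrist_force'])
print(togo(c2w(-50.7,-2.4),.19,148),w2c(s['tcp_pos']))
p=snap('wrist','w1.png');print(p['intrinsics'],p['rvec'],p['tvec'])
p=snap('top','top3.png')
cv2.imwrite('pics/crop3.png',cv2.resize(p['image'][140:375,195:435,::-1],(612,600)))
p=snap('scene','scene3.png')
cv2.imwrite('pics/crop3s.png',cv2.resize(p['image'][130:330,230:490,::-1],(780,600)))
```

```text
2.9 [ 3.23791855e-02  2.68541791e-01 -1.18814888e-01  1.18620891e+00
 -4.27385519e-04  6.00092446e-01] 0.04274723450023031 [ 0.83731772  0.16230019 -0.2099262 ]
(array([-0.5,  7.5, -0.8]), array([-0.11, -0.12, -0.53])) [-52.54841028  -9.69202565]
[[371.64829954   0.         316.75970281]
 [  0.         371.64829954 240.97543682]
 [  0.           0.           1.        ]] [-2.49660265 -1.36975213 -0.22143184] [-0.36885339 -0.40472708  0.21460772]
```

View pics/w1.png

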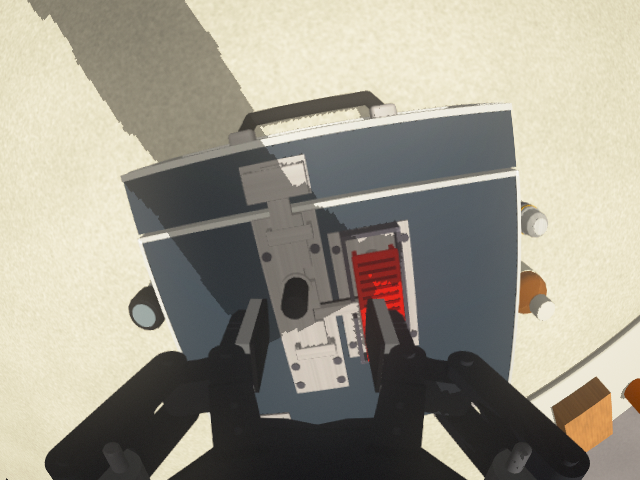

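View pics/crop3s.png

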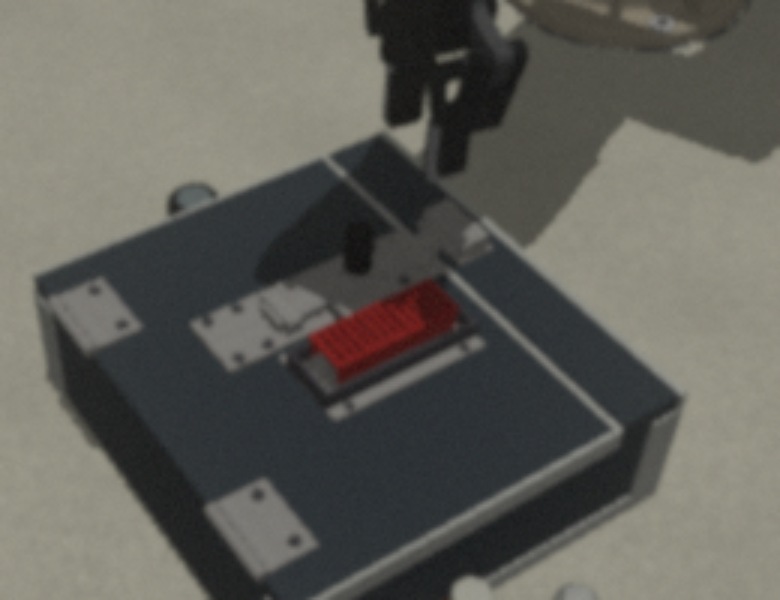

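```bash
cat >> h.py <<'E'
def fray(p,uv):
    K=np.array(p['intrinsics']);R,_=cv2.Rodrigues(np.array(p['rvec'],float));t=np.array(p['tvec'],float).ravel()
    a=np.array([(uv[0]-K[0,2]),(uv[1]-K[1,2])])/K[0,0]; th=np.linalg.norm(a)+1e-9
    d=np.array([*(a/th*np.sin(th)),np.cos(th)]); return -R.T@t,R.T@d
def fw(p,uv,z):
    c,r=fray(p,uv); return c+r*(z-c[2])/r[2]
def fproj(p,X):
    K=np.array(p['intrinsics']);R,_=cv2.Rodrigues(np.array(p['rvec'],float));t=np.array(p['tvec'],float).ravel()
    c=R@np.array(X)+t; th=np.arctan2(np.hypot(c[0],c[1]),c[2]); a=c[:2]/np.hypot(c[0],c[1])*th
    return a*K[0,0]+K[:2,2]
E
python3 - <<'E'
from h import *
p=snap('wrist','w2.png')
for q in ['knob_top','plate_top','keeper']:
    for a in finder.find_in(p,q)[:1]: print(q,a['score'],a['at'])
print('cam',fray(p,(316,241))[0])
for nm,uv,z in [('case c1',(122,179),.09),('case c2',(512,105),.09),('keeper',(274,182),.104)]:
    w=fw(p,uv,z);print(nm,w,w2c(w))
# draw model
im=p['image'][:,:,::-1].copy()
def dr(x,y,z,c):
    u=fproj(p,[*c2w(x,y),z]);cv2.circle(im,(int(u[0]),int(u[1])),2,c,-1)
for x in(-130,-85,130):
    for y in (-140,140): dr(x,y,.09,(0,255,0))
for a in np.linspace(0,6.28,12): dr(-30+8.5*np.cos(a),-30+8.5*np.sin(a),.132,(255,255,0))
for x in (-50,34):
    for y in (10,40): dr(x,y,.116,(255,0,255))
for x in (-112,-92):
    for y in (-49,-9): dr(x,y,.104,(0,255,255))
s=get_state()
u=fproj(p,s['tcp_pos']);cv2.circle(im,(int(u[0]),int(u[1])),3,(255,0,0),-1)
cv2.imwrite('pics/w2d.png',im)
E
```

```text
knob_top 0.63 [293.9, 277.9]
plate_top 0.65 [371.0, 282.8]
keeper 0.56 [338.4, 240.9]
cam [0.46507878 0.14156262 0.3332661 ]
case c1 [0.41870433 0.00367581 0.09      ] [-124.08736243 -139.46330981]
case c2 [0.52356356 0.26701378 0.09      ] [-125.51171368  143.98035569]
keeper [0.48344159 0.09807422 0.104     ] [-99.42627771 -27.68762354]
```

View pics/w2d.png

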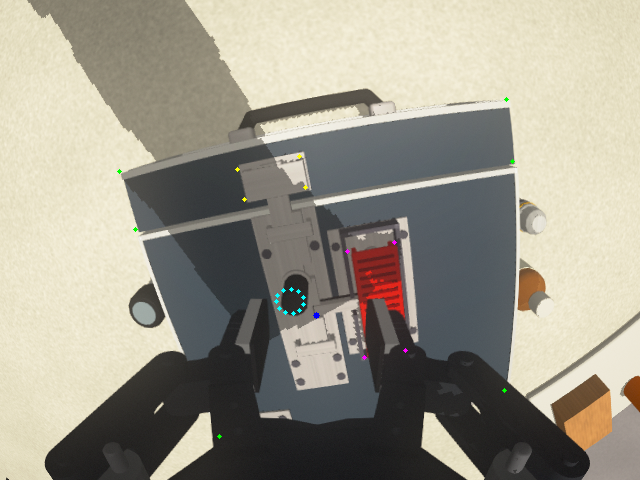

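```bash
sed -i 's/^C=.*\(;YAW.*\)/C=np.array([.589,.0865])\1/' h.py
python3 - <<'E'
from h import *
s=get_state();print(s['clock'],s['tcp_pos'],w2c(s['tcp_pos']),s['finger_gap'],s['wrist_force'])
print(togo(c2w(-51,-2.4),.15,148))
E
```

```text
3.25 [0.53503113 0.09676163 0.1910736 ] [-53.88313571 -10.70267613] 0.04287173647758506 [-0.84008358 -1.56991464  0.54131649]
(array([-1.3,  8.7, 41.1]), array([ 0.04,  0.07, -0.56]))
```

Emit:
arm_command:
  motion:
    - {"x": -1, "y": 9, "z": 15, "rx": 0, "ry": 0, "rz": -0.5, "hand": 0}
    - {"x": -1, "y": 9, "z": 40, "rx": 0, "ry": 0, "rz": -0.5, "hand": 0}
    - {"x": -1, "y": 9, "z": 40, "rx": 0, "ry": 0, "rz": -0.5, "hand": 0}
    - {"x": -1, "y": 9, "z": 40, "rx": 0, "ry": 0, "rz": -0.5, "hand": 0}

```text
clock: 3.75
tcp_pos: [0.5406, 0.1047, 0.1503]
orientation: [-0.0, 0.275, 0.961, -0.0]
wrist_force: [-0.1, 0.2, 0.1]
finger_gap: 0.0423
```

Run:
```python
from h import *
s=get_state();print(s['clock'],s['tcp_pos'],w2c(s['tcp_pos']),s['finger_gap'],s['wrist_force'])
print(togo(c2w(-51,-2.4),.12,148))
p=snap('wrist','w3.png')
im=p['image'][:,:,::-1].copy()
def dr(x,y,z,c):
    u=fproj(p,[*c2w(x,y),z]);cv2.circle(im,(int(u[0]),int(u[1])),2,c,-1)
for x in(-130,-85):
    for y in (-140,140): dr(x,y,.09,(0,255,0))
for a in np.linspace(0,6.28,12): dr(-30+8.5*np.cos(a),-30+8.5*np.sin(a),.132,(255,255,0))
for x in (-50,34):
    for y in (10,40): dr(x,y,.116,(255,0,255))
for x in (-112,-92):
    for y in (-49,-9): dr(x,y,.104,(0,255,255))
cv2.imwrite('pics/w3d.png',im)
p=snap('scene','scene4.png')
cv2.imwrite('pics/crop4s.png',cv2.resize(p['image'][150:300,260:455,::-1],(780,600)))
```

```text
3.75 [0.5406003  0.10465668 0.15033342] [-51.67703653  -1.29626381] 0.04229716390108821 [-0.12552775  0.18251753  0.12596322]
(array([-0.9, -1. , 30.3]), array([-0.01, -0.01,  0.03]))
```

View pics/w3d.png

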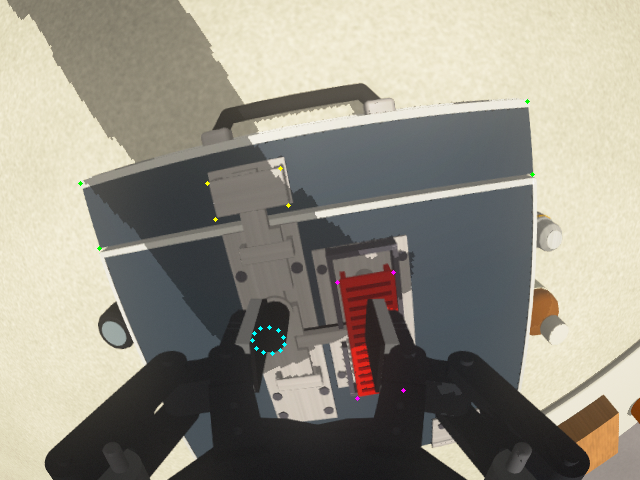

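View pics/crop4s.png

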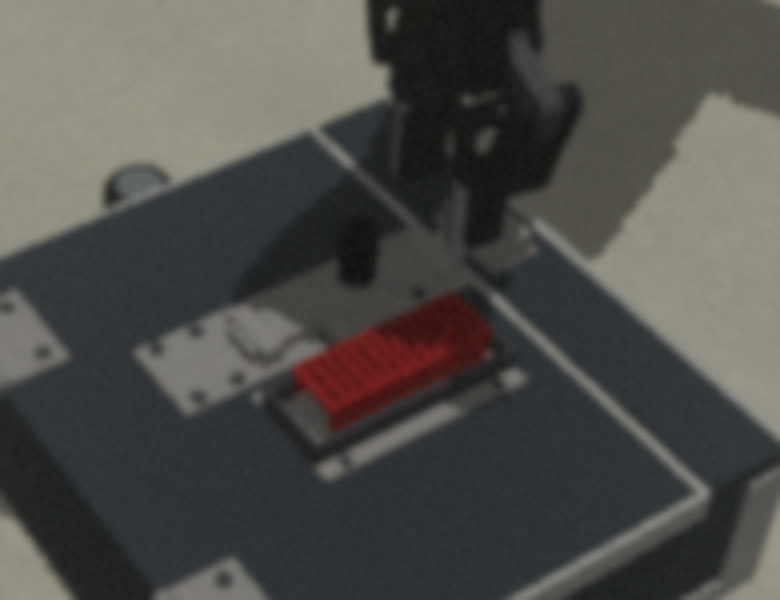

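```bash
sed -i 's/^C=.*\(;YAW.*\)/C=np.array([.5895,.088])\1/' h.py
python3 - <<'E'
from h import *
p=snap('wrist','w4.png')
im=p['image'][:,:,::-1].copy()
s=get_state();q=s['orientation'];R=Ro.from_quat([q[1],q[2],q[3],q[0]])
g=s['finger_gap']/2
for sy in (-1,1):
  for sx in (-.011,.011):
    for dy,c in ((g,(0,255,0)),(g+.0145,(0,255,255))):
      for dz in (0,-.006):
        u=fproj(p,s['tcp_pos']+R.apply([sx,sy*dy,dz]));cv2.circle(im,(int(u[0]),int(u[1])),2,c if dz==0 else (255,0,255),-1)
cv2.imwrite('pics/w4d.png',cv2.resize(im[220:420,180:440],(780,600)))
E
```

```text
(no output)
```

View pics/w4d.png

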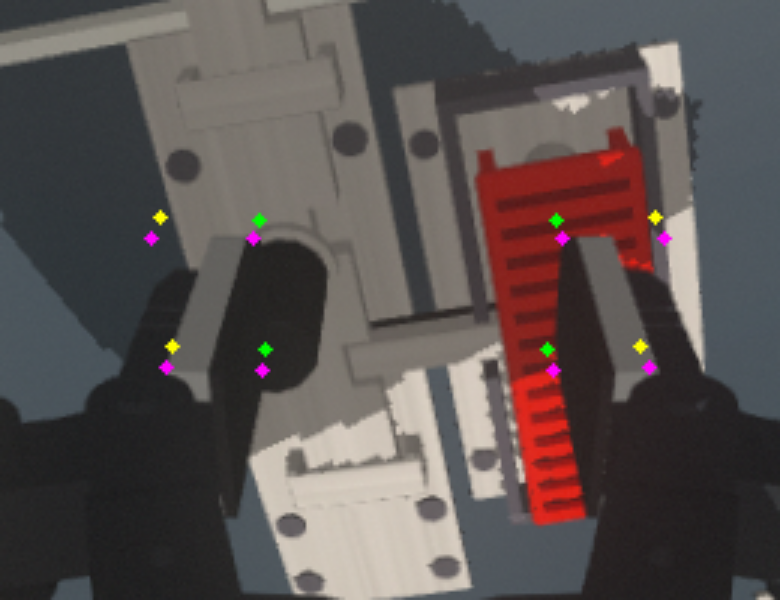

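Run:
```python
from h import *
s=get_state();print(s['clock'],s['tcp_pos'],w2c(s['tcp_pos']),s['finger_gap'],s['wrist_force'])
print(togo(c2w(-51.7,-2.5),.12,148))
```

```text
3.9 [0.54116476 0.10456149 0.15115395] [-51.01969974  -2.75115244] 0.04271460814179246 [ 0.1060025  -0.22100955  0.03513086]
(array([ 0.8,  0.1, 31.2]), array([0.05, 0.08, 0.02]))
```

Emit:
arm_command:
  motion:
    - {"x": 0, "y": 0, "z": 0, "rx": 0, "ry": 0, "rz": 0, "hand": -0.15}
    - {"x": 0, "y": 0, "z": 10, "rx": 0, "ry": 0, "rz": 0, "hand": -0.15}
    - {"x": 0, "y": 0, "z": 20, "rx": 0, "ry": 0, "rz": 0, "hand": -0.15}
    - {"x": 0, "y": 0, "z": 28, "rx": 0, "ry": 0, "rz": 0, "hand": -0.15}
    - {"x": 0, "y": 0, "z": 28, "rx": 0, "ry": 0, "rz": 0, "hand": -0.15}
    - {"x": 0, "y": 0, "z": 28, "rx": 0, "ry": 0, "rz": 0, "hand": -0.15}

```text
clock: 4.65
tcp_pos: [0.5405, 0.1044, 0.1223]
orientation: [0.0, 0.276, 0.961, -0.0]
wrist_force: [0.4, 0.6, 0.4]
finger_gap: 0.0492
```

Run:
```python
from h import *
s=get_state();print(s['clock'],s['tcp_pos'],w2c(s['tcp_pos']),s['finger_gap'],s['wrist_force'])
p=snap('wrist','w5.png')
im=p['image'][:,:,::-1].copy()
cv2.imwrite('pics/w5d.png',cv2.resize(im[250:450,180:440],(780,600)))
p=snap('scene','scene5.png')
cv2.imwrite('pics/crop5s.png',cv2.resize(p['image'][150:300,260:455,::-1],(780,600)))
```

```text
4.65 [0.54052904 0.10444538 0.12227961] [-51.56562845  -3.09695793] 0.049174669704489346 [0.37466594 0.59059746 0.40765772]
```

View pics/w5d.png

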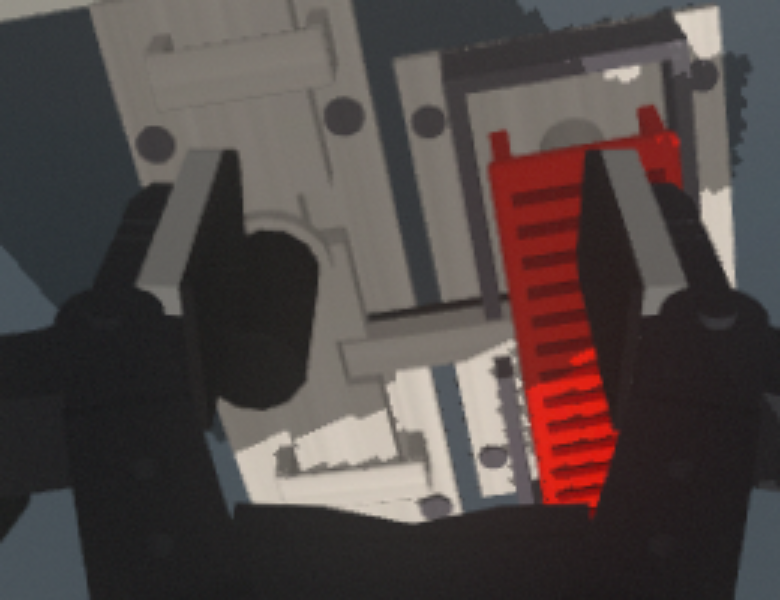

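View pics/crop5s.png

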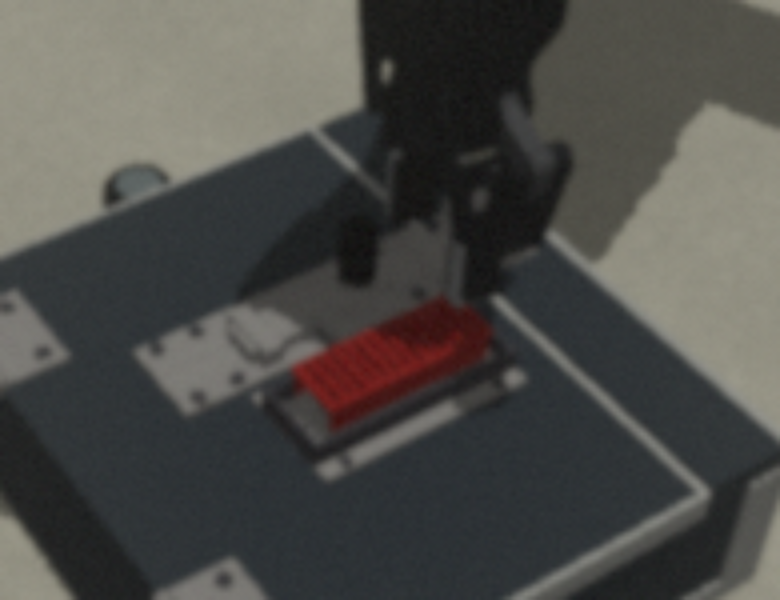

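Emit:
arm_command:
  motion:
    - {"x": 0, "y": 0, "z": 6, "rx": 0, "ry": 0, "rz": 0, "hand": -0.15}
    - {"x": 0, "y": 0, "z": 12, "rx": 0, "ry": 0, "rz": 0, "hand": -0.15}
    - {"x": 0, "y": 0, "z": 16, "rx": 0, "ry": 0, "rz": 0, "hand": -0.15}
    - {"x": 0, "y": 0, "z": 16, "rx": 0, "ry": 0, "rz": 0, "hand": -0.15}
    - {"x": 0, "y": 0, "z": 16, "rx": 0, "ry": 0, "rz": 0, "hand": -0.15}

```text
clock: 5.38
tcp_pos: [0.5408, 0.1045, 0.1066]
orientation: [0.0, 0.276, 0.961, 0.0]
wrist_force: [-0.3, 0.2, 5.2]
finger_gap: 0.0491
```

Emit:
arm_command:
  motion:
    - {"x": 0, "y": 0, "z": 1, "rx": 0, "ry": 0, "rz": 0, "hand": -0.15}
    - {"x": 0, "y": 0, "z": 2, "rx": 0, "ry": 0, "rz": 0, "hand": -0.15}
    - {"x": 0, "y": 0, "z": 2, "rx": 0, "ry": 0, "rz": 0, "hand": -0.15}

```text
clock: 5.75
tcp_pos: [0.5407, 0.1045, 0.1044]
orientation: [0.0, 0.275, 0.961, 0.0]
wrist_force: [0.9, 0.6, 4.6]
finger_gap: 0.0491
```

Emit:
arm_command:
  motion:
    - {"x": 0, "y": 0, "z": 1, "rx": 0, "ry": 0, "rz": 0, "hand": -0.15}
    - {"x": 0, "y": 0, "z": 2, "rx": 0, "ry": 0, "rz": 0, "hand": -0.15}
    - {"x": 0, "y": 0, "z": 2, "rx": 0, "ry": 0, "rz": 0, "hand": -0.15}

```text
clock: 6.12
tcp_pos: [0.5407, 0.1046, 0.1036]
orientation: [0.001, 0.275, 0.961, 0.0]
wrist_force: [-2.4, 0.3, 11.9]
finger_gap: 0.049
```

Run:
```python
from h import *
s=get_state();print(s['clock'],s['tcp_pos'],w2c(s['tcp_pos']),s['finger_gap'],s['wrist_force'])
p=snap('wrist','w6.png')
im=p['image'][:,:,::-1].copy()
cv2.imwrite('pics/w6d.png',cv2.resize(im[250:450,180:440],(780,600)))
p=snap('scene','scene6.png')
cv2.imwrite('pics/crop6s.png',cv2.resize(p['image'][150:300,260:455,::-1],(780,600)))
```

```text
6.125 [0.54073204 0.10464684 0.1036257 ] [-51.45288378  -2.83412201] 0.04900890845694029 [-2.38044618  0.27546059 11.88958898]
```

View pics/w6d.png

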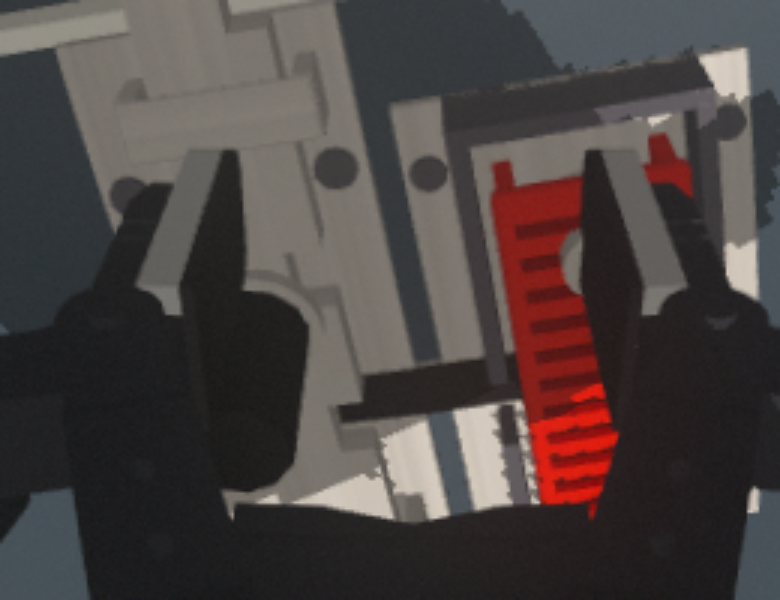

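View pics/crop6s.png

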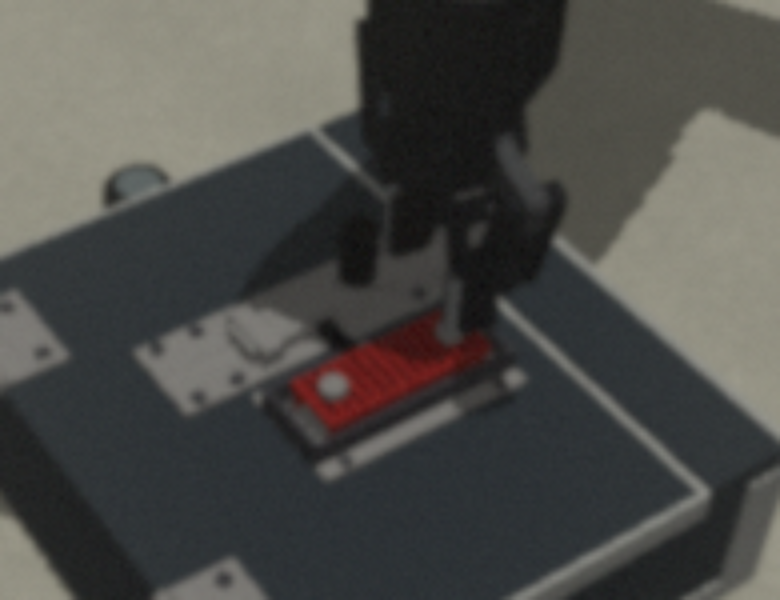

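Emit:
arm_command:
  motion:
    - {"x": -3, "y": 0.5, "z": 0, "rx": 0, "ry": 0, "rz": 0, "hand": -0.15}
    - {"x": -6, "y": 1, "z": 0, "rx": 0, "ry": 0, "rz": 0, "hand": -0.15}
    - {"x": -9, "y": 1.6, "z": 0, "rx": 0, "ry": 0, "rz": 0, "hand": -0.15}
    - {"x": -12, "y": 2.1, "z": 0, "rx": 0, "ry": 0, "rz": 0, "hand": -0.15}
    - {"x": -15, "y": 2.6, "z": 0, "rx": 0, "ry": 0, "rz": 0, "hand": -0.15}

```text
clock: 6.85
tcp_pos: [0.5479, 0.1019, 0.1035]
orientation: [-0.006, 0.274, 0.962, 0.001]
wrist_force: [-24.7, 9.4, 30.8]
finger_gap: 0.0489
```

```bash
cat > look.py <<'E'
import sys
from h import *
n=sys.argv[1]
s=get_state();print(s['clock'],s['tcp_pos'],w2c(s['tcp_pos']),s['finger_gap'],s['wrist_force'])
p=snap('wrist','w%s.png'%n)
im=p['image'][:,:,::-1].copy()
cv2.imwrite('pics/w%sd.png'%n,cv2.resize(im[250:450,180:440],(780,600)))
p=snap('scene','scene%s.png'%n)
cv2.imwrite('pics/crop%ss.png'%n,cv2.resize(p['image'][150:300,260:455,::-1],(780,600)))
E
python3 look.py 7
```

```text
6.85 [0.54785808 0.10189472 0.10347088] [-43.81476584  -2.71638157] 0.04891186806211158 [-24.65640134   9.38628987  30.80080144]
```

View pics/w7d.png

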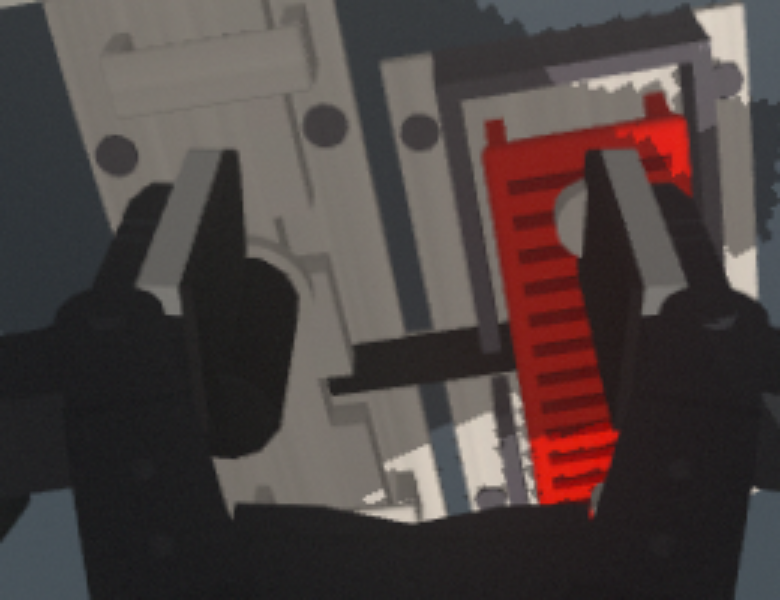

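View pics/crop7s.png

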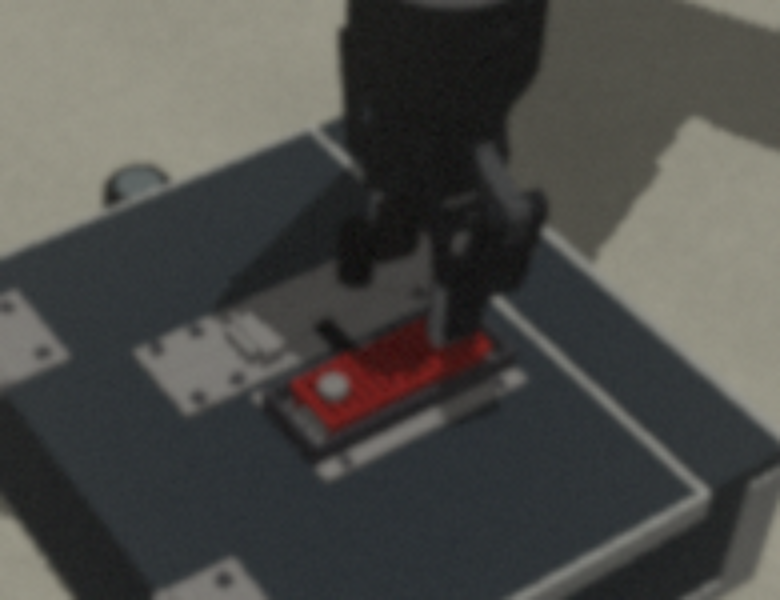

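Emit:
arm_command:
  motion:
    - {"x": -15, "y": 2.6, "z": -0.5, "rx": 0, "ry": 0, "rz": 0, "hand": -0.15}

```text
clock: 7.08
tcp_pos: [0.5604, 0.0968, 0.1037]
orientation: [-0.007, 0.273, 0.962, 0.001]
wrist_force: [-20.9, 9.6, 24.2]
finger_gap: 0.0495
```

Emit:
arm_command:
  motion:
    - {"x": 0, "y": 0, "z": -0.7, "rx": 0, "ry": 0, "rz": 0, "hand": -0.15}

```text
clock: 7.2
tcp_pos: [0.5638, 0.0954, 0.1039]
orientation: [-0.005, 0.274, 0.962, 0.001]
wrist_force: [-13.4, 6.1, 15.7]
finger_gap: 0.0496
```

```bash
python3 look.py 8
```

```text
7.2 [0.56377953 0.0954443  0.10391944] [-26.63629272  -2.73282236] 0.04957778877205965 [-13.42304672   6.05823219  15.66073378]
```

View pics/w8d.png

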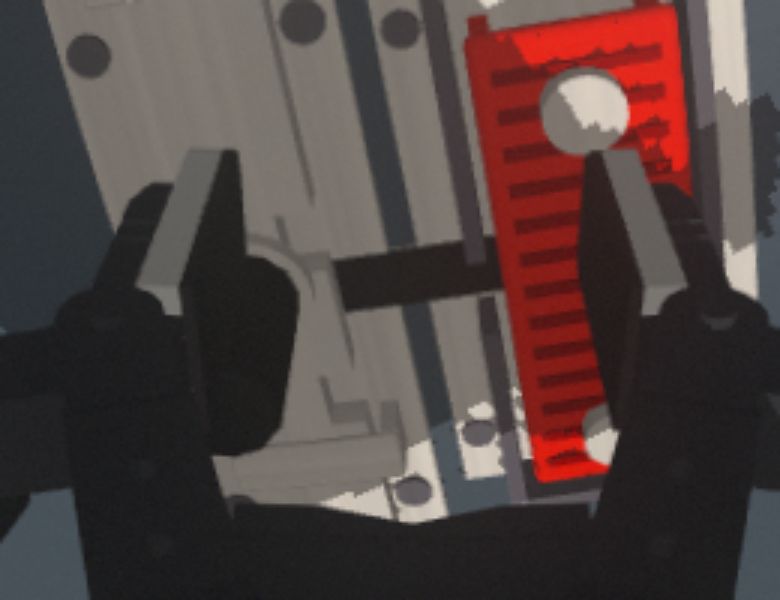

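View pics/crop8s.png

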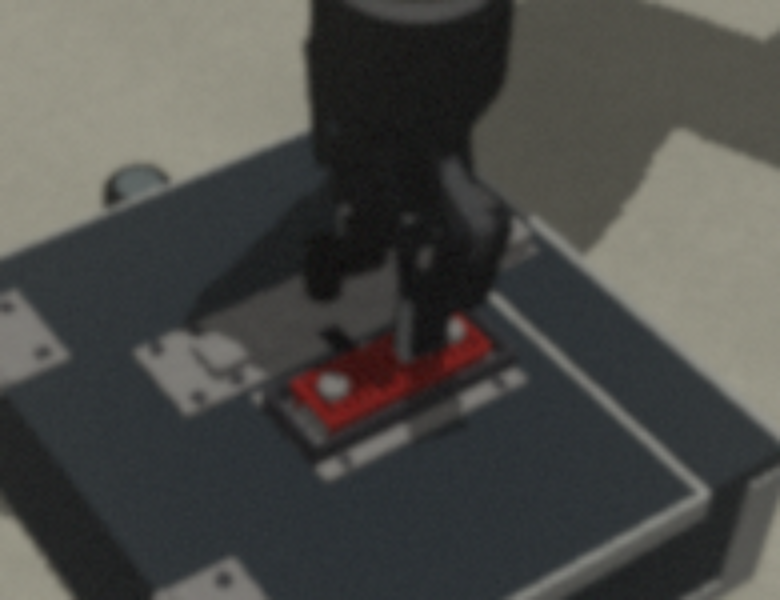

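Emit:
arm_command:
  motion:
    - {"x": -3, "y": 0.5, "z": -0.2, "rx": 0, "ry": 0, "rz": 0, "hand": -0.15}
    - {"x": -6, "y": 1, "z": -0.3, "rx": 0, "ry": 0, "rz": 0, "hand": -0.15}

```text
clock: 7.55
tcp_pos: [0.5692, 0.0932, 0.1039]
orientation: [-0.005, 0.274, 0.962, 0.001]
wrist_force: [-12.8, 5.0, 15.9]
finger_gap: 0.049
```

Emit:
arm_command:
  motion:
    - {"x": -3, "y": 0.5, "z": -0.2, "rx": 0, "ry": 0, "rz": 0, "hand": -0.15}
    - {"x": -6, "y": 1, "z": -0.3, "rx": 0, "ry": 0, "rz": 0, "hand": -0.15}

```text
clock: 7.8
tcp_pos: [0.5752, 0.0908, 0.1039]
orientation: [-0.005, 0.274, 0.962, 0.001]
wrist_force: [-11.6, 5.7, 14.0]
finger_gap: 0.049
```

```bash
python3 look.py 9
```

```text
7.8 [0.57517325 0.09078931 0.10394976] [-14.32842082  -2.78069173] 0.04896882987110284 [-11.57622735   5.67052838  13.9597287 ]
```

View pics/w9d.png

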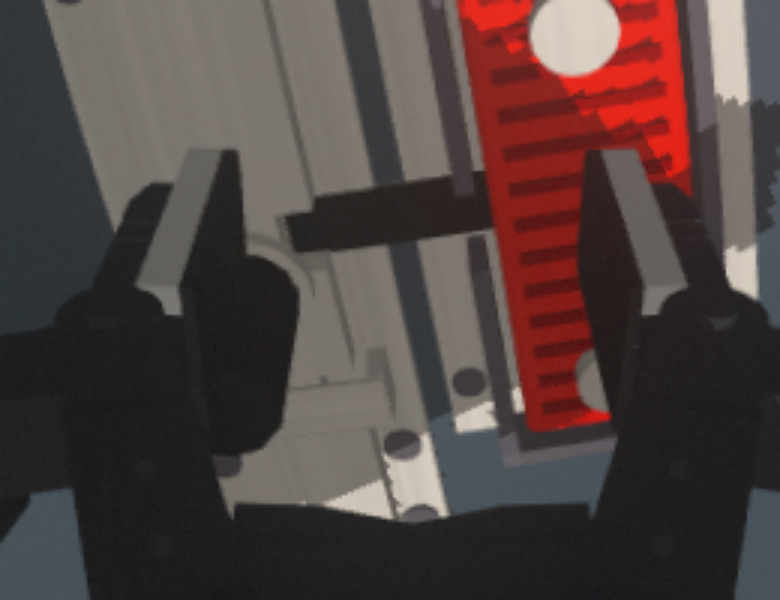

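Emit:
arm_command:
  motion:
    - {"x": -2, "y": 0.3, "z": -0.1, "rx": 0, "ry": 0, "rz": 0, "hand": -0.15}
    - {"x": -3, "y": 0.5, "z": -0.1, "rx": 0, "ry": 0, "rz": 0, "hand": -0.15}

```text
clock: 8.15
tcp_pos: [0.5772, 0.0899, 0.1039]
orientation: [-0.005, 0.274, 0.962, 0.001]
wrist_force: [-15.7, 7.9, 16.5]
finger_gap: 0.0491
```

Emit:
arm_command:
  motion:
    - {"x": -2, "y": 0.3, "z": -0.2, "rx": 0, "ry": 0, "rz": 0, "hand": -0.15}
    - {"x": -2, "y": 0.3, "z": -0.3, "rx": 0, "ry": 0, "rz": 0, "hand": -0.15}

```text
clock: 8.4
tcp_pos: [0.5772, 0.0899, 0.1039]
orientation: [-0.007, 0.274, 0.962, 0.001]
wrist_force: [-18.1, 10.3, 16.7]
finger_gap: 0.0489
```

Emit:
arm_command:
  motion:
    - {"x": -2, "y": 0.3, "z": -0.3, "rx": 0, "ry": 0, "rz": 0, "hand": -0.15}
    - {"x": -2, "y": 0.3, "z": -0.6, "rx": 0, "ry": 0, "rz": 0, "hand": -0.15}

```text
clock: 8.65
tcp_pos: [0.5772, 0.0899, 0.104]
orientation: [-0.009, 0.274, 0.962, 0.001]
wrist_force: [-21.1, 12.4, 16.5]
finger_gap: 0.0489
```

```bash
python3 look.py 10
```

```text
8.65 [0.57717836 0.08986169 0.10395445] [-12.12182758  -2.88963569] 0.048923334748293 [-21.08025736  12.3942363   16.46000354]
```

View pics/w10d.png

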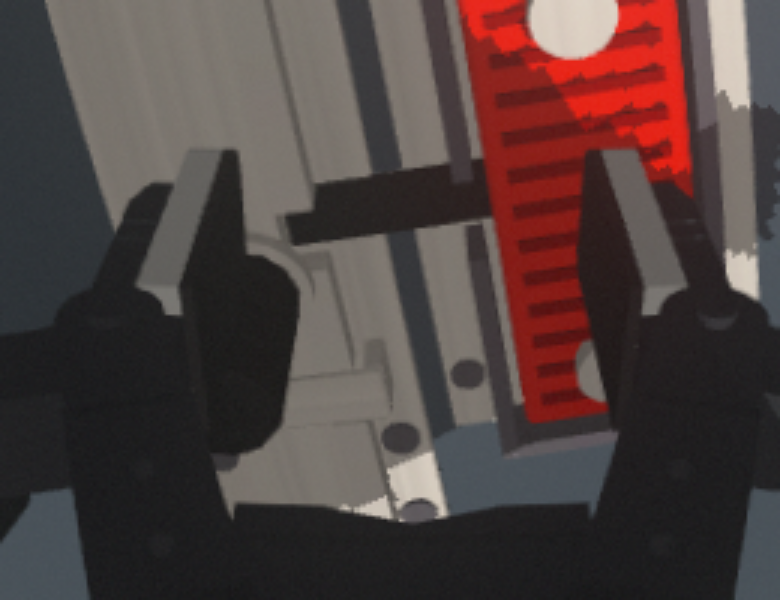

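View pics/crop10s.png

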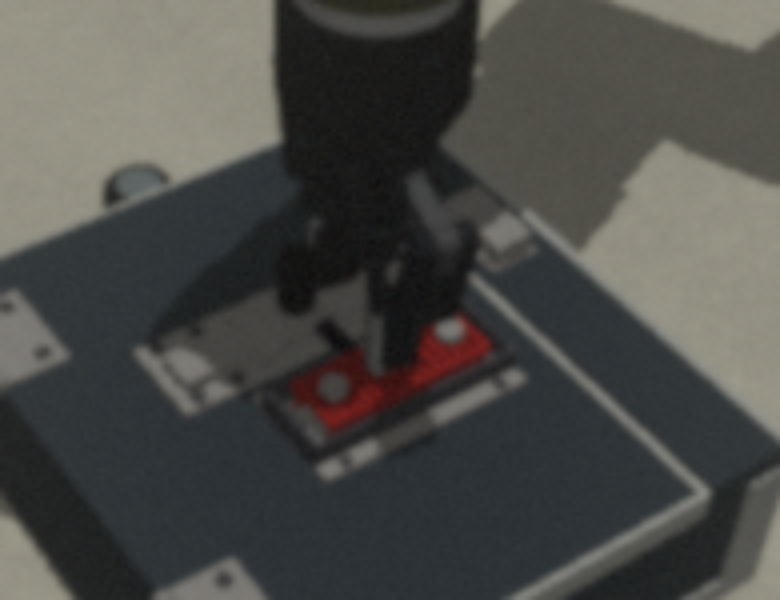

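Emit:
arm_command:
  motion:
    - {"x": 2, "y": -0.3, "z": 0, "rx": 0, "ry": 0, "rz": 0, "hand": -0.15}
    - {"x": 4, "y": -0.7, "z": 0, "rx": 0, "ry": 0, "rz": 0, "hand": -0.15}
    - {"x": 6, "y": -1, "z": 0, "rx": 0, "ry": 0, "rz": 0, "hand": -0.15}

```text
clock: 9.12
tcp_pos: [0.577, 0.0899, 0.1041]
orientation: [-0.004, 0.275, 0.962, 0.001]
wrist_force: [-5.0, 3.1, 4.4]
finger_gap: 0.0493
```

Emit:
arm_command:
  motion:
    - {"x": 2, "y": -0.3, "z": 0, "rx": 0, "ry": 0, "rz": 0, "hand": -0.15}
    - {"x": 4, "y": -0.7, "z": 0, "rx": 0, "ry": 0, "rz": 0, "hand": -0.15}
    - {"x": 5, "y": -0.9, "z": 0, "rx": 0, "ry": 0, "rz": 0, "hand": -0.15}
    - {"x": 5, "y": -0.9, "z": -4, "rx": 0, "ry": 0, "rz": 0, "hand": -0.15}
    - {"x": 5, "y": -0.9, "z": -8, "rx": 0, "ry": 0, "rz": 0, "hand": -0.15}
    - {"x": 5, "y": -0.9, "z": -13, "rx": 0, "ry": 0, "rz": 0, "hand": -0.15}
    - {"x": 5, "y": -0.9, "z": -20, "rx": 0, "ry": 0, "rz": 0, "hand": -0.15}

```text
clock: 10.0
tcp_pos: [0.5753, 0.0894, 0.1247]
orientation: [-0.001, 0.276, 0.961, -0.001]
wrist_force: [-0.6, -0.6, 0.6]
finger_gap: 0.049
```

```bash
python3 look.py 11
```

```text
10.0 [0.57532551 0.08937035 0.12472861] [-13.65569678  -4.03928977] 0.04901225353929691 [-0.63822009 -0.6354845   0.59827634]
```

View pics/w11d.png

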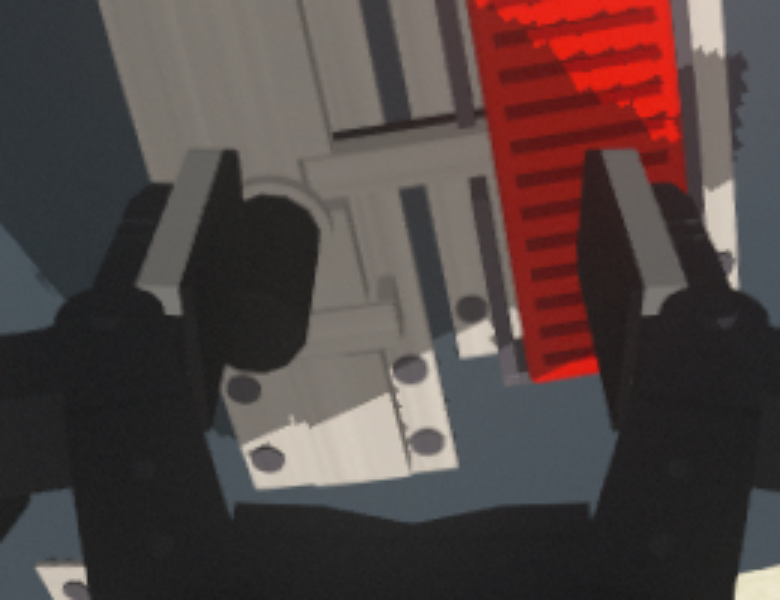

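View pics/crop11s.png

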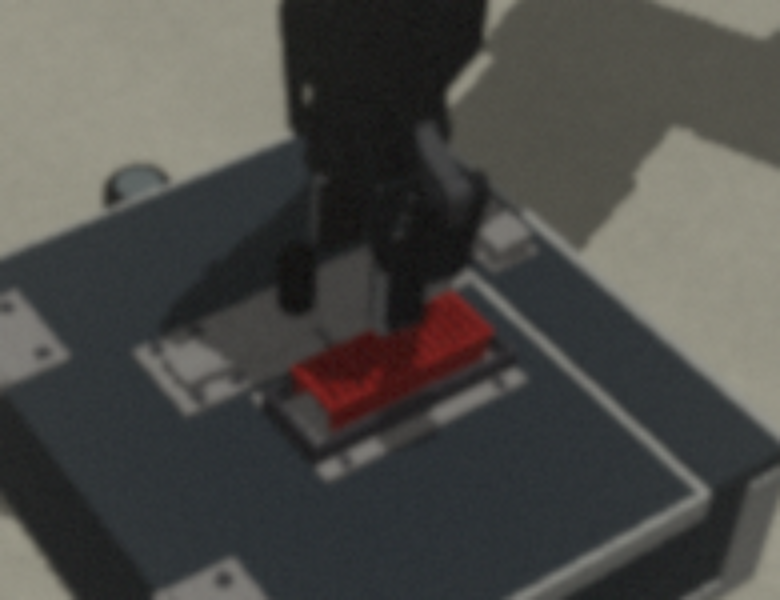

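The catch has sprung up: the pins are hidden and the nose is back at its original height. I'll lift the hand clear and check.

Emit:
arm_command:
  motion:
    - {"x": 1, "y": 0, "z": -15, "rx": 0, "ry": 0, "rz": 0, "hand": -0.15}
    - {"x": 1, "y": 0, "z": -35, "rx": 0, "ry": 0, "rz": 0, "hand": -0.15}
    - {"x": 1, "y": 0, "z": -60, "rx": 0, "ry": 0, "rz": 0, "hand": -0.15}
    - {"x": 20, "y": -30, "z": -90, "rx": 0, "ry": 0, "rz": 0, "hand": -0.15}
    - {"x": 40, "y": -80, "z": -110, "rx": 0, "ry": 0, "rz": 0, "hand": -0.15}
    - {"x": 60, "y": -130, "z": -120, "rx": 0, "ry": 0, "rz": 0, "hand": -0.15}
    - {"x": 80, "y": -180, "z": -120, "rx": 0, "ry": 0, "rz": 0, "hand": -0.15}
    - {"x": 100, "y": -230, "z": -120, "rx": 0, "ry": 0, "rz": 0, "hand": -0.15}
    - {"x": 100, "y": -230, "z": -120, "rx": 0, "ry": 0, "rz": 0, "hand": -0.15}
    - {"x": 100, "y": -230, "z": -120, "rx": 0, "ry": 0, "rz": 0, "hand": -0.15}

```text
clock: 11.35
tcp_pos: [0.37, -0.0525, 0.246]
orientation: [0.001, 0.276, 0.961, 0.0]
wrist_force: [0.1, -0.5, 0.4]
finger_gap: 0.0489
```

Run:
```python
from h import *
s=get_state();print(s['clock'],s['tcp_pos'],s['qvel'],s['wrist_force'])
p=snap('top','top9.png')
cv2.imwrite('pics/crop9.png',cv2.resize(p['image'][140:375,195:435,::-1],(612,600)))
for q in ['knob_top','plate_top','objective','eyepiece','fluid']:
    for a in finder.find_in(p,q)[:1]: print(q,round(a['score'],2),a['at'],np.round(world(p,a['at']),3))
p=snap('scene','scene9.png')
cv2.imwrite('pics/crop9s.png',cv2.resize(p['image'][150:360,230:490,::-1],(740,600)))
```

```text
11.35 [ 0.37004136 -0.05254237  0.24595844] [ 0.02568558  0.02606448  0.01133597 -0.00399994  0.0006105  -0.00065877] [ 0.09881178 -0.47853558  0.42133119]
knob_top 0.9 [334.4, 265.7] [0.572 0.059 0.101]
plate_top 0.74 [300.1, 256.2] [0.583 0.112 0.117]
objective 0.79 [210.7, 225.3] [0.641 0.267 0.045]
eyepiece 0.91 [417.5, 304.3] [ 0.518 -0.077  0.059]
```

View pics/crop9.png

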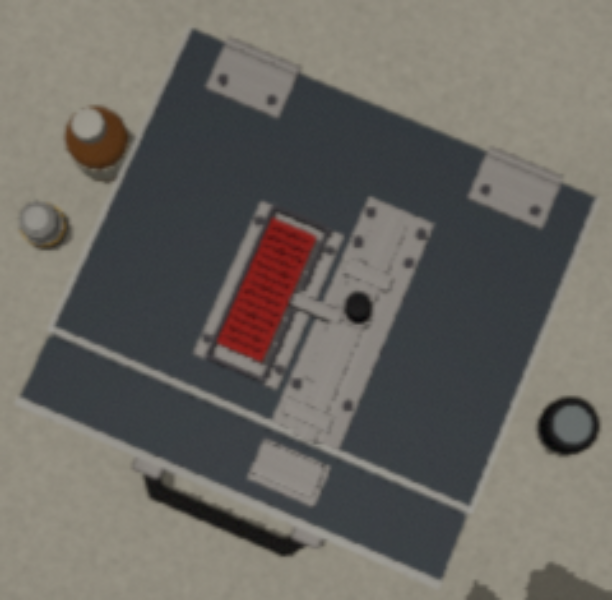

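View pics/crop9s.png

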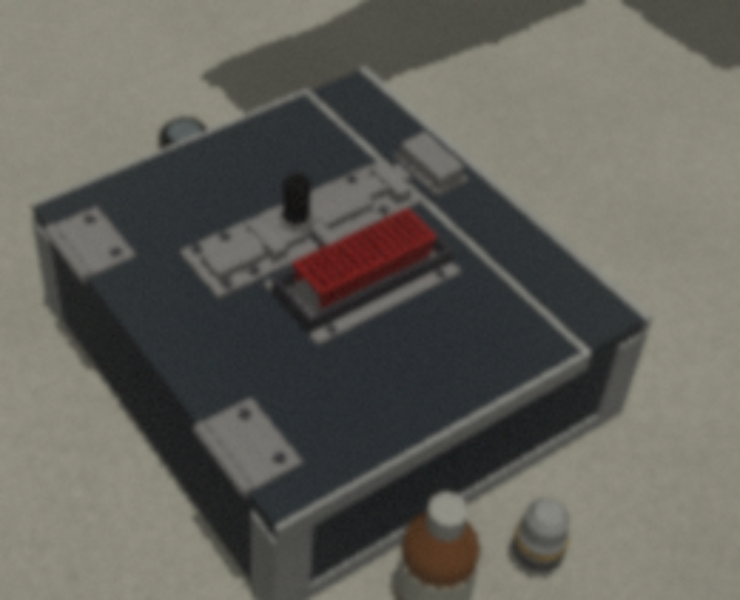

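The top view shows the knob moved from (337,357) to (358,306), about 33 mm. The bar is out of the keeper, the catch is up, the lid is shut and the optics are where they were.

```bash
python3 -c "
from h import *
print(hand_in())"
```

```text
the job is handed in; nothing more can be done
None
```

The bolt is drawn and locked, and I handed the job in at about 11.6 s of the 38 s allowed. One fingertip held the red catch at its stop while the other pushed the knob until it met the bolt's stop. I then took the side load off, lifted straight up so the catch sprang back, and moved the hand clear.

**Last checks:**
- **Bolt:** in the top view the knob had moved about 33 mm, and the bar is out of the keeper.
- **Catch:** it is back at its free height, and in the pictures its nose sits at the bolt's bar as it did at the start. The second notch was not measured directly.
- **Lid and optics:** the lid is shut and all three optics stand where they were. The finder missed the bottle in the last top view, but it is plainly visible there, unmoved.
- **Hand:** clear of everything, with the wrist force near zero.

**What went less smoothly:**
- **Friction on the plate:** it was higher than I expected, so partway through the push the wrist read about 31 N down and 26 N sideways. I eased the press and carried on.
- **Repeated shift:** one push row repeated a 15 mm shift by mistake. The bolt slid along in the right direction, and the pictures after it showed the catch still down.

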